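# Lock the floor box with the T-key

### The arm

A 6-joint arm with a two-finger parallel gripper is mounted at the origin on the work surface. World frame = base frame: x ahead of the robot, y to its left, z up, the work surface at z = 0. Lengths are in mm, angles in rad, forces in N, time in s.
With the tool pointing down it reaches from about 300 to 775 mm from the base axis. Payload 14.6 kg.
Tool frame: the origin (TCP) lies on the centre line of the jaws, within the pads' length; the fingertips stand manip.finger_overhang ahead of it and the grasp point (between the pads) lies 11 mm behind it (manip.finger_overhang is the distance from the TCP to the fingertips, in mm); y points along the fingers, x is the direction in which the jaws open and shut, and the axes are right-handed (so a half turn about y gives the same grasp; the last joint's range is limited). The gripper opens to 94 mm and grips with 3 to 60 N. Pads are 16 mm wide; open, the fingers measure 119 mm over their backs; the gripper's body (75 mm by 177 mm) begins 78 mm behind the grasp point.
Start: joints at [-1.295, 0.3, 1.521, -0, 1.321, -0.067], TCP at [184.862, -517.992, 213.446] pointing down, gripper open.
Joint ranges: [-3.03, 3.03], [-0.79, 2.21], [0.23, 2.52], [-1.04, 4.18], [0, 3.07], [-2.55, 2.55]. Speed limits (rad/s): [2.22, 2.22, 2.57, 3.14, 3.14, 3.14].

### API

Orientations are given as [roll, pitch, yaw] about the fixed x, y, z axes, in that order (R = Rz(yaw) Ry(pitch) Rx(roll)).
In Python, from cell import monitor, viewer, ticket, manip gives the robot as it stands.
- The arm moves only by the shell command python3 -m jog 'ROWS' [FORCE]. ROWS is JSON, a list of rows, each an object of numbers: "grip": the finger opening in cm, from 0 to 9.4; "dx", "dy", "dz": the shift along the tool's x, y, z in cm; "spin": the turn about the tool's y in degrees. In form: [{"grip": .., "dx": .., "dy": .., "dz": .., "spin": ..}, ...]. A call has 1 to 20 rows; each row is the pose to reach, as a shift and turn from the pose commanded when the call began, along the tool's axes at that moment; what a row does not reach only later rows make up. A row lasts 1/8 s, in which the tool goes at most 62.5 mm and 10.7 degrees, less where a joint would pass 70% of its speed; a pose out of reach is approached as far as the arm can. A call with a gripper value outside its range is refused whole. The fingers move at their own pace and stop on an object; FORCE is the grip in N (left out, the last holds). Time passes only in rows, so rows that repeat a pose let the fingers close. It gives the time, the measured TCP pose, the force and the opening at its end, in the units of the state.
- monitor.read_state(): the state, without advancing time (a new reading comes with each control period).
- viewer.camera(name): name is "scene" or "top"; returns a dict with "color" (400x640x3 uint8, red, green, blue), "vertical_fov" (degrees; the focal length in pixels is half the picture's height over the tangent of half this angle, whatever the lens; pixels are square), "cx", "cy" (the principal point, pixels), "rvec" (rotation vector, rad) and "tvec" (3), from world to camera coordinates, as OpenCV has them. Camera axes: x right, y down, z forward; pixel columns grow to the right and rows downward; lengths in mm; the calibration is good to about 2 mm. A picture is of the moment at which its call begins. There is no depth.
- ticket.sign_off(): hands the job in, once; it reports no verdict.
The state is a dict: "clock": time; "joints": joint angles; "qd": joint speeds; "effort": joint torques, N m; "eef_pos": TCP position; "eef_rot": TCP orientation; "wrist_force": force on the tool from outside, world axes, zero at the start; "moment": the same for the moment, N m; "finger_gap": finger opening in mm.
Only numpy, scipy, OpenCV 4.12 (cv2) and the standard library are available. Lean on these libraries where they do the work, as an engineer would, in place of code of your own. Each camera call takes 0.05 s, during which the arm holds its last target. There are 200 camera calls.

### The job

Take the yellow-handled T-key out of its grey stand, lower it down into the floor box with the orange collar until its square socket sits fully over the brass stem at the bottom, and turn it clockwise (seen from above) until the stem reaches its stop. Then let go, leaving the key standing upright on that stem; do not turn the stem in the box with the blue collar.

Things in the scene. Friction and masses are not known exactly. Their poses are not given: they have to be found in the camera images.
- key: Upright T-key, 187 mm tall, 0.3-0.6 kg, in a grey open stand with 40 mm walls. Origin: centre of the socket mouth, its lowest point; z up. Yellow handle bar: 110 mm along x, 18 wide (y), 24 high, centre 175 mm above origin. Rod 16 mm. Square steel socket, sides along x and y: mouth 48 inside, 55 outside, narrowing over 12 mm to a 34 mm square hole that ends 36 mm above origin.
- orange_drive (a point): Top centre of the 28 mm square brass stem, 44 mm high, mid-floor in the fixed orange-collared box: open dark steel shaft, 100 mm square inside, 116 outside, rim 70 mm above this point. z up; x, y along the stem's sides, turning with it. Seated, the key's origin is 36 mm below; any of 4 square positions fits; key slips 14 degrees before driving. Boxes and stand stand in a row, any order.
- orange_stem (a joint): Turn of the stem in the orange-collared box, rad: grows clockwise seen from above, from 0 (sides parallel to the box walls) to its stop at 1.05 (60 degrees); starts at 0 to 0.15. Takes 0.1 N m, stays where left. An aluminium latch tongue at its foot turns with it.
- blue_stem (a joint): The same for the like box with the blue collar, which is not to be operated; starts at 0 to 0.15.
Mind the look-alikes: they are no part of the job. There is more than one size of the key; the job needs the largest.

How it is judged (in metres and radians):
On the way, in this order (a step that is already met when the one before it is completed fails the run):
1. the key's socket is over the stem in the orange-collared box, before the stem has been turned (horizontal distance between key and orange_drive below 0.012 m and z of key in the frame of orange_drive below -0.018 m and value of joint orange_stem below 0.6 rad), for 0.1 s.
2. the stem is turned to its stop (within about 11 degrees) with the key on it (horizontal distance between key and orange_drive below 0.012 m and z of key in the frame of orange_drive below -0.018 m and value of joint orange_stem above 0.85 rad), for 0.1 s.
At the end, for the whole second after the job is handed in: The stem in the orange-collared box is turned to at least 0.85 rad (stop at 1.05); the key stands at rest on it, its origin within 12 mm sideways of the stem's axis and more than 18 mm below the stem's top, leaning less than 15 degrees; the blue-collared box's stem is below 0.35 rad (all of step 2 and angle between key's own z axis and vertical below 0.26 rad and linear speed of key below 0.03 m/s and value of joint blue_stem below 0.35 rad); the robot touches nothing.
It fails at once if the stem in the blue-collared box is turned (value of joint blue_stem above 0.35 rad).
It also fails if it takes over 43 s, if anything falls off the work surface, if the arm or the gripper's body presses on something with over 40 N, if the wrist force passes 120 N, or if a joint passes its speed limit or range.

## Working session

There is one attempt and no reset: what is moved stays moved. The work goes in short steps, Python scripts to look and compute and a shell command to move; the robot and the scene stay as the last step left them, time stands still between calls to the robot, and variables do not carry over. Pictures are saved under pics/ and viewed, about 8 in all and at most 12, crops included, and the job is handed in when it is done.

```bash
mkdir -p pics; ls
cat > h.py <<'E'
import numpy as np, cv2
from cell import monitor, viewer, ticket, manip
def cam(n):
    c=viewer.camera(n); h=c["color"].shape[0]
    f=h/2/np.tan(np.radians(c["vertical_fov"])/2)
    K=np.array([[f,0,c["cx"]],[0,f,c["cy"]],[0,0,1.]])
    R=cv2.Rodrigues(np.array(c["rvec"],float))[0]; t=np.array(c["tvec"],float).ravel()
    return c,K,R,t
def plane(px,z,K,R,t):
    px=np.atleast_2d(np.array(px,float))
    d=np.c_[px,np.ones(len(px))]@np.linalg.inv(K).T@R
    o=-R.T@t
    return o+d*((z-o[2])/d[:,2])[:,None]
def proj(P,K,R,t):
    q=(np.atleast_2d(P)@R.T+t)@K.T
    return q[:,:2]/q[:,2:]
E
python3 - <<'E'
from h import *
print(monitor.read_state(), manip.finger_overhang)
for n in("scene","top"):
    c,K,R,t=cam(n); print(n,c["color"].shape,c["vertical_fov"],c["cx"],c["cy"],K[0,0],(-R.T@t).round(1),R.round(3).tolist(),[k for k in c])
    cv2.imwrite(f"pics/{n}0.png",c["color"][:,:,::-1])
E
```

```text
pics
{'clock': 0.0, 'joints': array([-1.29461786e+00,  3.00460806e-01,  1.52157927e+00, -1.88201727e-05,
        1.32073135e+00, -6.65970292e-02]), 'qd': array([-9.23073668e-06,  1.82066403e-04, -3.73189673e-04,  2.12552667e-03,
        1.71754940e-04,  3.28966946e-04]), 'effort': array([ 1.08571785e-03, -5.31812489e+01, -3.52735698e+01,  7.09031126e-02,
        2.44477938e-02, -1.05477916e-04]), 'eef_pos': array([ 184.77908938, -517.75378033,  212.89274934]), 'eef_rot': array([-1.57073607e+00,  1.17737104e-03, -1.22801612e+00]), 'wrist_force': array([ 0.12454222, -0.42769297,  0.81045218]), 'moment': array([-0.01000104, -0.01260002,  0.001455  ]), 'finger_gap': 94.23348281673236} 8.0
scene (400, 640, 3) 46.60981582199718 316.1883857331777 195.57439486563746 464.2853268615238 [ 846.4 -570.5  749.8] [[0.857, 0.516, 0.009], [0.349, -0.567, -0.746], [-0.38, 0.642, -0.665]] ['color', 'vertical_fov', 'cx', 'cy', 'rvec', 'tvec']
top (400, 640, 3) 51.42545625714454 315.51469934521305 200.2559868531649 415.3331619677486 [378.7  87.2 900.9] [[0.004, -1.0, -0.02], [-0.995, -0.002, -0.095], [0.095, 0.021, -0.995]] ['color', 'vertical_fov', 'cx', 'cy', 'rvec', 'tvec']
```

View pics/scene0.png

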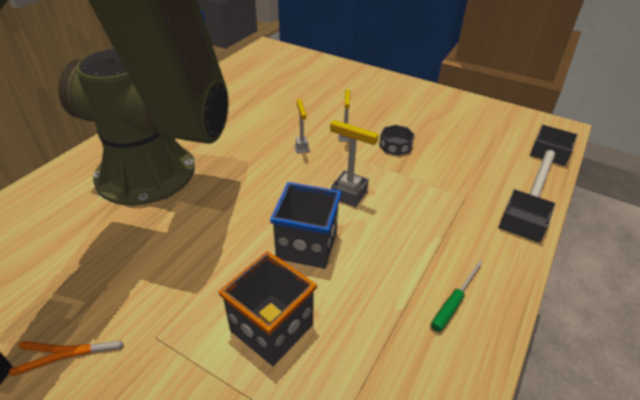

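View pics/top0.png

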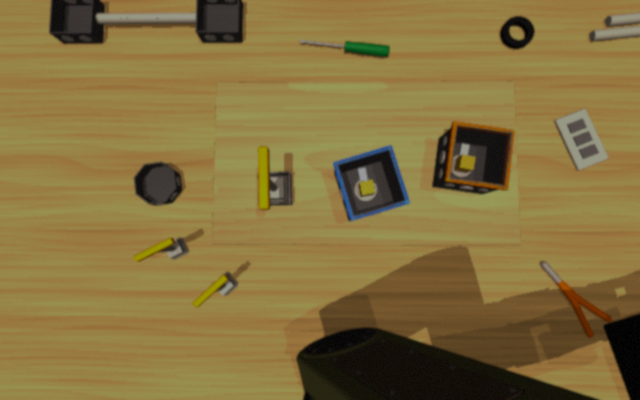

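The scene view shows the large key (bar ~(353,132)) in its stand, the blue box (~(305,222)) and the orange box (~(268,305)) with its stem visible at (270,313). In the top view the bar is at (264,178), the blue stem at (367,187) and the orange stem at (467,162). The two small keys further back are the look-alikes.

```bash
cat >> h.py <<'E'
def tri(pa,A,pb,B):
    P=lambda C:C[1]@np.c_[C[2],C[3]]
    X=cv2.triangulatePoints(P(A),P(B),np.array(pa,float).reshape(2,1),np.array(pb,float).reshape(2,1)); return (X[:3]/X[3]).ravel()
def mask(C,lo,hi):
    return cv2.inRange(cv2.cvtColor(C[0]["color"],cv2.COLOR_RGB2HSV),lo,hi)
def blobs(m,amin=30):
    cs,_=cv2.findContours(m,cv2.RETR_EXTERNAL,cv2.CHAIN_APPROX_NONE)
    return sorted([c for c in cs if cv2.contourArea(c)>amin],key=cv2.contourArea,reverse=True)
E
python3 - <<'E'
from h import *
S,T=cam("scene"),cam("top")
for n,C in(("scene",S),("top",T)):
    hsv=cv2.cvtColor(C[0]["color"],cv2.COLOR_RGB2HSV)
    pts=[(353,132),(270,313),(245,278)] if n=="scene" else [(264,178),(467,162),(367,187),(480,125),(510,160),(300,120)]
    for p in pts: print(n,p,hsv[p[1],p[0]],C[0]["color"][p[1],p[0]])
    for nm,lo,hi in(("yel",(21,190,100),(32,255,255)),("org",(8,200,90),(19,255,255)),("blu",(100,150,60),(120,255,255))):
        for c in blobs(mask(C,lo,hi))[:6]:
            ap=cv2.approxPolyDP(cv2.convexHull(c),4,True).reshape(-1,2).tolist()
            print(n,nm,cv2.contourArea(c),np.round(cv2.minAreaRect(c)[0],1),ap)
im=cv2.resize(T[0]["color"][100:220,240:540,::-1],None,fx=2.6,fy=2.6,interpolation=cv2.INTER_CUBIC)
cv2.imwrite("pics/c1.png",im)
E
```

```text
scene (353, 132) [ 21 236 132] [132  95  10]
scene (270, 313) [ 23 201 197] [197 163  42]
scene (245, 278) [  8 109  56] [56 38 32]
scene yel 488.0 [353.3 131.6] [[331, 122], [374, 132], [376, 140], [371, 143], [331, 130]]
scene yel 184.0 [269.  312.5] [[279, 311], [270, 321], [260, 313], [271, 304]]
scene yel 73.5 [301.1 108.5] [[298, 99], [304, 118]]
scene yel 59.5 [347.  98.] [[347, 89], [348, 107]]
scene org 866.5 [ 46.5 349.6] [[10, 374], [21, 342], [89, 345], [89, 352]]
scene org 701.5 [267.5 289. ] [[267, 252], [315, 284], [269, 333], [219, 292]]
scene blu 2282.0 [420.5  34.4] [[455, 5], [436, 78], [386, 66], [386, 52], [426, 0]]
scene blu 1446.5 [331.2  26.7] [[355, 0], [350, 57], [312, 47], [309, 25], [342, 0]]
scene blu 383.0 [312.4 219.2] [[341, 192], [328, 233], [271, 219], [332, 189]]
scene blu 215.5 [378.3  20.9] [[373, 10], [387, 11], [393, 18], [379, 34], [367, 21]]
top (264, 178) [ 29 255 153] [153 148   0]
top (467, 162) [ 25 210 154] [154 134  27]
top (367, 187) [ 28 200 153] [153 145  33]
top (480, 125) [ 17 202 153] [153 100  32]
top (510, 160) [ 16 211 146] [146  91  25]
top (300, 120) [ 24 128 152] [152 136  76]
top yel 597.0 [263.2 177.5] [[264, 146], [269, 207], [261, 209], [258, 148]]
top yel 272.5 [209.7 290.8] [[224, 275], [227, 279], [195, 306], [193, 302]]
top yel 264.5 [153.  249.5] [[171, 238], [171, 244], [134, 259]]
top yel 140.5 [466.6 162.1] [[474, 158], [471, 169], [460, 167], [462, 156]]
top yel 119.0 [366.5 187.6] [[371, 181], [373, 191], [362, 194], [360, 184]]
top org 514.0 [580.2 305.5] [[562, 281], [611, 318], [593, 336], [560, 289]]
top org 409.5 [479.6 155.2] [[513, 131], [506, 189], [445, 179], [454, 121]]
top blu 113.5 [342.9 190.9] [[334, 163], [351, 219]]
top blu 82.0 [388.7 166.1] [[407, 200], [351, 158], [390, 147]]
```

View pics/c1.png

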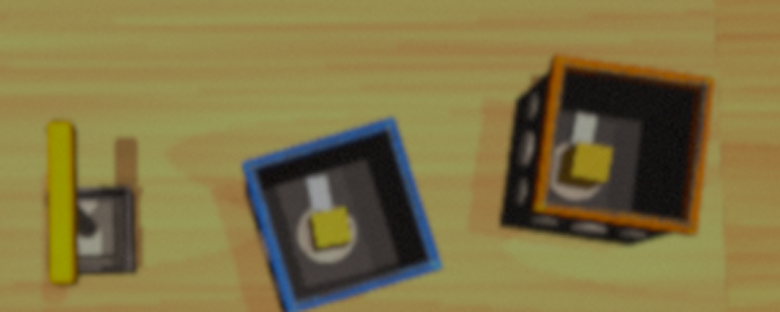

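Run:
```python
from h import *
S,T=cam("scene"),cam("top"); kT=T[1:];kS=S[1:]
st=tri([466.6,162.1],T,[269.5,312.5],S); print("stem tri",st)
# rim corners: match top (ordered) to scene
top=[[513,131],[506,189],[445,179],[454,121]]; sc=[[315,284],[269,333],[219,292],[267,252]]
for sh in range(4):
    X=np.array([tri(top[i],T,sc[(i+sh)%4],S) for i in range(4)]); print(sh,X.round(0).tolist(),X.mean(0).round(1))
for z in (114,118,122): 
    X=plane(top,z,*kT); print("rim top",z,X.mean(0).round(1),np.linalg.norm(np.roll(X,-1,0)-X,axis=1).round(1),np.degrees(np.arctan2(*(np.roll(X,-1,0)-X)[:,[1,0]].T)).round(1)); print("rim scene",plane(sc,z,*kS).mean(0).round(1))
for z in (44,48,52): print("stem",z,plane([466.6,162.1],z,*kT).round(1),plane([269.5,312.5],z,*kS).round(1))
print("bar tri",tri([263.5,177.5],T,[353,131],S))
for z in (187,190,193):
    X=plane([[264,146],[269,207],[261,209],[258,148]],z,*kT);print(z,X.mean(0).round(1),X.round(0).tolist())
# stem angles in top, min area rect in world
for nm,C,px,z in(("orT",T,(467,162),48),("orS",S,(270,313),48),("blT",T,(367,187),48)):
    for c in blobs(mask(C,(21,170,90),(32,255,255))):
        if cv2.pointPolygonTest(c,px,False)>=0:
            W=plane(c.reshape(-1,2),z,*C[1:])[:,:2].astype(np.float32); print(nm,cv2.minAreaRect(W))
```

```text
stem tri [ 538.41260352 -205.38125236   53.60737847]
0 [[603.0, -220.0, 196.0], [530.0, -260.0, 61.0], [472.0, -197.0, 58.0], [556.0, -166.0, 191.0]] [ 540.3 -210.8  126.5]
1 [[587.0, -271.0, 120.0], [475.0, -253.0, 123.0], [493.0, -141.0, 123.0], [603.0, -159.0, 127.0]] [ 539.5 -205.8  123.1]
2 [[541.0, -268.0, 188.0], [504.0, -204.0, 196.0], [548.0, -137.0, 66.0], [592.0, -215.0, 52.0]] [ 546.2 -206.1  125.6]
3 [[555.0, -218.0, 236.0], [561.0, -211.0, 169.0], [519.0, -190.0, -49.0], [550.0, -223.0, 156.0]] [ 546.3 -210.7  128.1]
rim top 114 [ 541.5 -209.1  114. ] [113.3 115.7 114.5 113.5] [ 171.    80.6  -10.1 -100. ]
rim scene [ 535.  -200.4  114. ]
rim top 118 [ 540.6 -207.6  118. ] [112.7 115.1 113.9 112.9] [ 171.    80.6  -10.1 -100. ]
rim scene [ 537.  -202.8  118. ]
rim top 122 [ 539.8 -206.1  122. ] [112.2 114.5 113.4 112.3] [ 171.    80.6  -10.1 -100. ]
rim scene [ 539.  -205.1  122. ]
stem 44 [[ 540.6 -208.5   44. ]] [[ 533.9 -200.5   44. ]]
stem 48 [[ 539.8 -207.1   48. ]] [[ 535.6 -202.6   48. ]]
stem 52 [[ 539.1 -205.7   52. ]] [[ 537.4 -204.7   52. ]]
bar tri [485.68605985 192.2125431  188.60062684]
187 [486.6 193.5 187. ] [[542.0, 193.0, 187.0], [435.0, 182.0, 187.0], [431.0, 196.0, 187.0], [538.0, 203.0, 187.0]]
190 [486.2 193.1 190. ] [[541.0, 192.0, 190.0], [435.0, 182.0, 190.0], [431.0, 196.0, 190.0], [538.0, 203.0, 190.0]]
193 [485.7 192.7 193. ] [[541.0, 192.0, 193.0], [434.0, 181.0, 193.0], [431.0, 195.0, 193.0], [537.0, 202.0, 193.0]]
orT ((539.6331176757812, -207.65252685546875), (29.200857162475586, 28.81575584411621), 79.14771270751953)
orS ((535.5924682617188, -202.29026794433594), (29.745628356933594, 29.27627944946289), 77.64873504638672)
blT ((486.89080810546875, -0.523712158203125), (26.62282371520996, 27.967201232910156), 10.891901969909668)
```

```bash
cat >> h.py <<'E'
def go(x,y,z,yaw):
    from scipy.spatial.transform import Rotation as Ro
    s=monitor.read_state(); p=s["eef_pos"]; R=Ro.from_euler("xyz",s["eef_rot"]).as_matrix()
    d=R.T@(np.array([x,y,z])-p)/10
    cur=np.degrees(s["eef_rot"][2]); sp=-((yaw-cur+180)%360-180)
    print("clock %.2f"%s["clock"],"pos",p.round(1),"yaw %.1f"%cur,"-> dx dy dz cm",d.round(2),"spin %.1f"%sp,"gap %.1f"%s["finger_gap"],"F",np.round(s["wrist_force"],1))
E
python3 -c "
from h import *
go(486,193,235,-85.5)"
```

```text
clock 0.30 pos [ 184.8 -517.9  213.3] yaw -70.4 -> dx dy dz cm [-56.84  -2.15  52.26] spin 15.1 gap 93.7 F [ 0.   0.8 -0.4]
```

```bash
python3 -m jog '[{"grip":9.4,"dx":-5.7,"dy":-1.2,"dz":5.2,"spin":5},{"grip":9.4,"dx":-56.8,"dy":-2.2,"dz":52.3,"spin":15},{"grip":9.4,"dx":-56.8,"dy":-2.2,"dz":52.3,"spin":15},{"grip":9.4,"dx":-56.8,"dy":-2.2,"dz":52.3,"spin":15},{"grip":9.4,"dx":-56.8,"dy":-2.2,"dz":52.3,"spin":15},{"grip":9.4,"dx":-56.8,"dy":-2.2,"dz":52.3,"spin":15},{"grip":9.4,"dx":-56.8,"dy":-2.2,"dz":52.3,"spin":15},{"grip":9.4,"dx":-56.8,"dy":-2.2,"dz":52.3,"spin":15},{"grip":9.4,"dx":-56.8,"dy":-2.2,"dz":52.3,"spin":15},{"grip":9.4,"dx":-56.8,"dy":-2.2,"dz":52.3,"spin":15},{"grip":9.4,"dx":-56.8,"dy":-2.2,"dz":52.3,"spin":15},{"grip":9.4,"dx":-56.8,"dy":-2.2,"dz":52.3,"spin":15},{"grip":9.4,"dx":-56.8,"dy":-2.2,"dz":52.3,"spin":15},{"grip":9.4,"dx":-56.8,"dy":-2.2,"dz":52.3,"spin":15},{"grip":9.4,"dx":-56.8,"dy":-2.2,"dz":52.3,"spin":15},{"grip":9.4,"dx":-56.8,"dy":-2.2,"dz":52.3,"spin":15},{"grip":9.4,"dx":-56.8,"dy":-2.2,"dz":52.3,"spin":15}]' 40
python3 -c "
from h import *
go(486,193,167,-85.5)
c=cam('scene')[0]['color'];cv2.imwrite('pics/s2.png',cv2.resize(c[0:240,180:480,::-1],None,fx=2.5,fy=2.5))"
```

```text
clock: 2.42
eef_pos: [486.5, 192.1, 235.7]
eef_rot: [-1.57, 0.0, -1.491]
wrist_force: [-0.4, -0.2, -0.2]
finger_gap: 94.2
clock 2.42 pos [486.5 192.1 235.7] yaw -85.4 -> dx dy dz cm [-0.09  6.87 -0.05] spin 0.1 gap 94.2 F [-0.4 -0.2 -0.2]
```

View pics/s2.png

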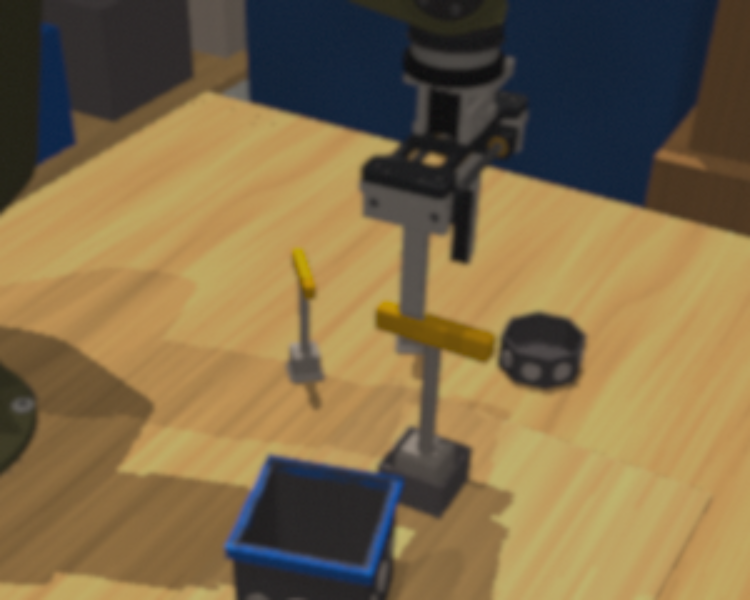

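```bash
python3 -c "
from h import *
C=cam('scene');k=C[1:]
P=np.array([[490,140,228],[482,245,228],[490,140,300],[482,245,300],[486,193,190],[541,197,190],[431,189,190],[486,193,0]])
print(((proj(P,*k)-[180,0])*2.5).round(0).tolist())
T=cam('top'); print(proj(P,*T[1:]).round(0).tolist())
cv2.imwrite('pics/t3.png',cv2.resize(T[0]['color'][80:260,120:420,::-1],None,fx=2.5,fy=2.5))"
```

```text
[[411.0, 319.0], [460.0, 259.0], [415.0, 240.0], [467.0, 183.0], [434.0, 326.0], [494.0, 343.0], [376.0, 309.0], [421.0, 490.0]]
[[292.0, 172.0], [228.0, 176.0], [288.0, 164.0], [217.0, 169.0], [263.0, 177.0], [261.0, 146.0], [265.0, 209.0], [276.0, 190.0]]
```

View pics/t3.png

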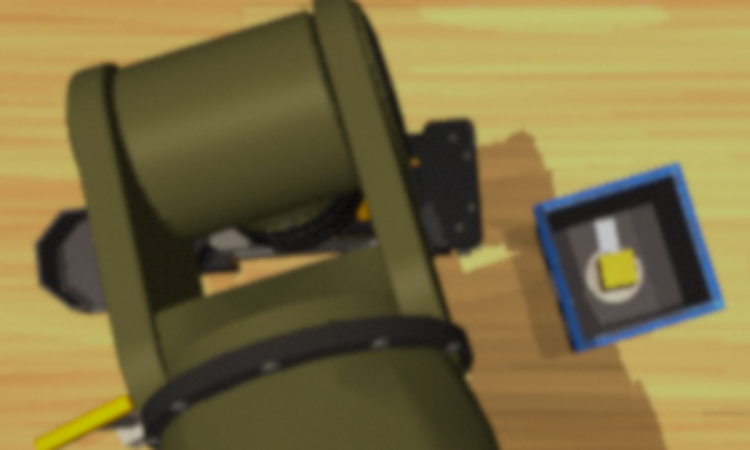

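The scene crop shows the open fingers straddling the yellow bar (near tip ~(411,318), bar centre ~(434,328)), matching the projected positions. The patch under the bar is the small key behind it. The top view is mostly blocked by the arm.

```bash
python3 -m jog '[{"grip":9.4,"dx":-0.1,"dy":3.5,"dz":0,"spin":0},{"grip":9.4,"dx":-0.1,"dy":6.9,"dz":0,"spin":0},{"grip":9.4,"dx":-0.1,"dy":6.9,"dz":0,"spin":0},{"grip":1,"dx":-0.1,"dy":6.9,"dz":0,"spin":0},{"grip":1,"dx":-0.1,"dy":6.9,"dz":0,"spin":0},{"grip":1,"dx":-0.1,"dy":6.9,"dz":0,"spin":0},{"grip":1,"dx":-0.1,"dy":6.9,"dz":0,"spin":0},{"grip":1,"dx":-0.1,"dy":6.9,"dz":0,"spin":0},{"grip":1,"dx":-0.1,"dy":6.9,"dz":0,"spin":0},{"grip":1,"dx":-0.1,"dy":6.9,"dz":0,"spin":0}]' 50
```

```text
clock: 3.82
eef_pos: [486.4, 193.7, 166.4]
eef_rot: [-1.571, -0.0, -1.49]
wrist_force: [-0.4, 0.3, -0.4]
finger_gap: 27.3
```

```bash
python3 -m jog '[{"grip":1,"dx":0,"dy":0,"dz":0,"spin":0},{"grip":1,"dx":0,"dy":0,"dz":0,"spin":0},{"grip":1,"dx":0,"dy":0,"dz":0,"spin":0}]'; python3 -m jog '[{"grip":1,"dx":0,"dy":-1.5,"dz":0,"spin":0},{"grip":1,"dx":0,"dy":-4,"dz":0,"spin":0},{"grip":1,"dx":0,"dy":-8,"dz":0,"spin":0},{"grip":1,"dx":0,"dy":-12,"dz":0,"spin":0},{"grip":1,"dx":0,"dy":-15.5,"dz":0,"spin":0},{"grip":1,"dx":0,"dy":-17,"dz":0,"spin":0},{"grip":1,"dx":0,"dy":-17,"dz":0,"spin":0}]'
python3 -c "
from h import *
go(539,-206,336,-11.5)
c=cam('scene')[0]['color'];cv2.imwrite('pics/s4.png',cv2.resize(c[0:240,180:480,::-1],None,fx=2.5,fy=2.5))"
```

```text
clock: 4.2
eef_pos: [486.4, 193.7, 166.4]
eef_rot: [-1.571, -0.0, -1.49]
wrist_force: [0.1, 0.3, -0.2]
finger_gap: 17.8
clock: 5.08
eef_pos: [486.4, 193.8, 336.6]
eef_rot: [-1.57, 0.0, -1.49]
wrist_force: [0.4, -0.4, -5.7]
finger_gap: 17.9
clock 5.08 pos [486.4 193.8 336.6] yaw -85.4 -> dx dy dz cm [40.27  0.06  2.  ] spin -73.9 gap 17.9 F [ 0.4 -0.4 -5.7]
```

View pics/s4.png

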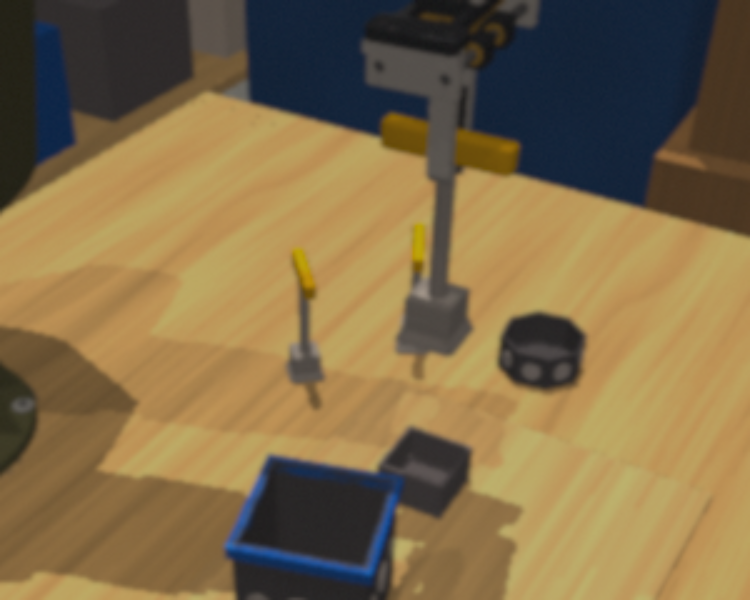

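The key hangs upright from the bar (bar ~(450,145), socket ~(435,320)) and the stand is empty. The measured weight is about 0.58 kg.

```bash
python3 -m jog '[{"grip":1,"dx":1,"dy":0,"dz":0.05,"spin":-2},{"grip":1,"dx":3,"dy":0,"dz":0.15,"spin":-6},{"grip":1,"dx":6,"dy":0,"dz":0.3,"spin":-11},{"grip":1,"dx":9,"dy":0,"dz":0.45,"spin":-16},{"grip":1,"dx":12,"dy":0,"dz":0.6,"spin":-22},{"grip":1,"dx":15,"dy":0,"dz":0.75,"spin":-28},{"grip":1,"dx":18,"dy":0,"dz":0.9,"spin":-34},{"grip":1,"dx":21,"dy":0,"dz":1.05,"spin":-40},{"grip":1,"dx":24,"dy":0,"dz":1.2,"spin":-46},{"grip":1,"dx":27,"dy":0,"dz":1.35,"spin":-52},{"grip":1,"dx":30,"dy":0,"dz":1.5,"spin":-57},{"grip":1,"dx":33,"dy":0,"dz":1.65,"spin":-62},{"grip":1,"dx":36,"dy":0,"dz":1.8,"spin":-67},{"grip":1,"dx":38.5,"dy":0,"dz":1.9,"spin":-71},{"grip":1,"dx":40,"dy":0,"dz":2,"spin":-73.5},{"grip":1,"dx":40.3,"dy":0,"dz":2,"spin":-74},{"grip":1,"dx":40.3,"dy":0,"dz":2,"spin":-74},{"grip":1,"dx":40.3,"dy":0,"dz":2,"spin":-74}]'
python3 -c "
from h import *
go(539,-206,336,-11.5)
S,T=cam('scene'),cam('top')
a=cv2.resize(S[0]['color'][160:380,160:360,::-1],None,fx=2.5,fy=2.5);b=cv2.resize(T[0]['color'][60:280,390:510,::-1],None,fx=2.5,fy=2.5)
cv2.imwrite('pics/s5.png',np.hstack([a,b]))
P=[[539,-206,172],[539,-206,50],[539,-206,122]]
print(proj(P,*S[1:]).round(1).tolist())
"
```

```text
clock: 7.38
eef_pos: [539.0, -205.7, 336.3]
eef_rot: [-1.571, 0.0, -0.198]
wrist_force: [-0.5, 0.3, -4.1]
finger_gap: 17.6
clock 7.38 pos [ 539.  -205.7  336.3] yaw -11.4 -> dx dy dz cm [ 0.01  0.03 -0.03] spin 0.1 gap 17.6 F [-0.5  0.3 -4.1]
[[265.5, 269.7], [269.9, 314.1], [267.4, 289.0]]
```

View pics/s5.png

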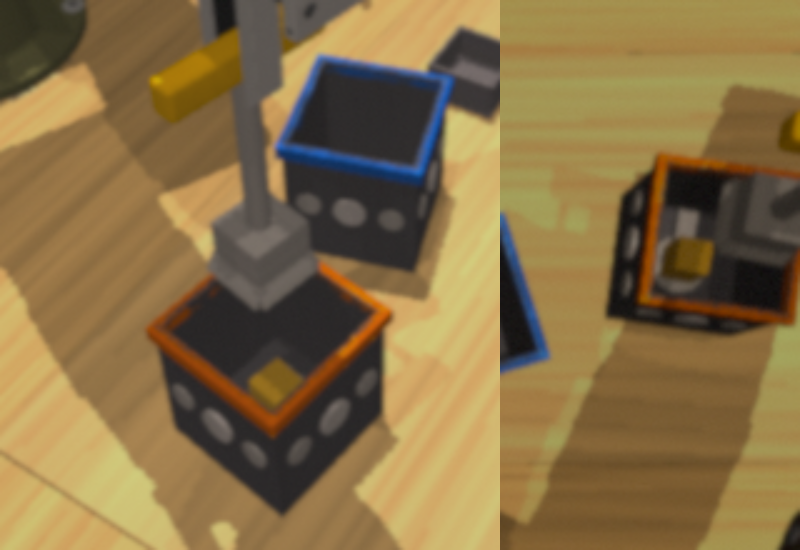

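```bash
python3 -c "
from h import *
S,T=cam('scene'),cam('top')
a=np.radians(-11.5);x=np.array([np.cos(a),np.sin(a),0]);y=np.array([-x[1],x[0],0]);c=np.array([539,-205.7,172.])
o=[]
for C,(r0,r1,c0,c1) in ((S,(170,340,200,330)),(T,(90,190,430,560))):
    k=4 if C is S else 3; f=4 
    im=cv2.resize(C[0]['color'][r0:r1,c0:c1,::-1],None,fx=k,fy=k,interpolation=cv2.INTER_CUBIC)
    sq=np.array([c+27.5*(i*x+j*y) for i,j in((1,1),(1,-1),(-1,-1),(-1,1))])
    st=np.array([[539,-206,50]+14*(i*x+j*y) for i,j in((1,1),(1,-1),(-1,-1),(-1,1))])
    ax=np.array([c,c+175*np.array([0,0,1])])
    for P,col in((sq,(255,255,0)),(st,(0,0,255)),(ax,(0,255,0))):
        q=(proj(P,*C[1:])-[c0,r0]+.5)*k
        cv2.polylines(im,[q.astype(np.int32)],True,col,1)
    o.append(im)
h=max(i.shape[0] for i in o); o=[cv2.copyMakeBorder(i,0,h-i.shape[0],0,0,0) for i in o]
im=np.hstack(o); im=im[:, :]; print(im.shape); cv2.imwrite('pics/s6.png',cv2.resize(im,None,fx=.85,fy=.85))
"
```

```text
(680, 910, 3)
```

View pics/s6.png

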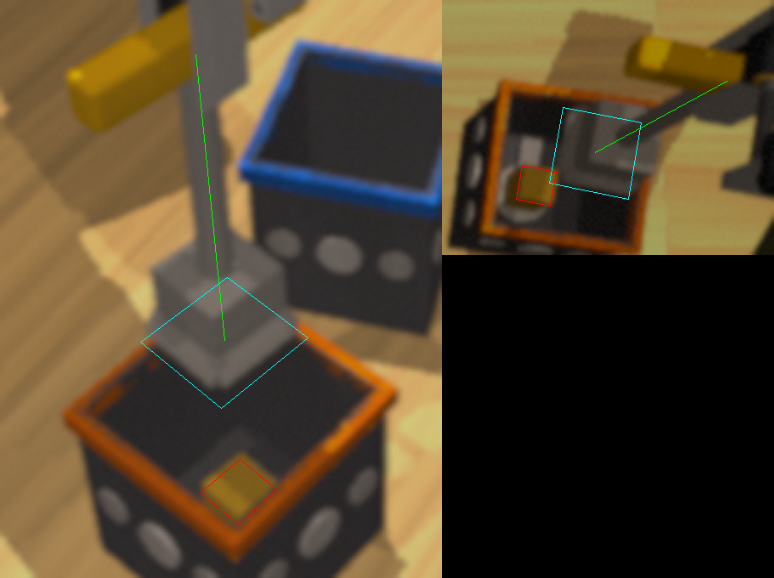

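The overlay shows the stem prediction (red) matching in both views and the rod lying on the predicted vertical axis, so the key is upright and centred. The socket sits about 12 mm higher than I assumed, so the stand floor is thicker and the key origin is about TCP − 153 mm. I'm lowering it now.

```bash
python3 -m jog '[{"grip":1,"dx":0,"dy":1,"dz":0,"spin":0},{"grip":1,"dx":0,"dy":3,"dz":0,"spin":0},{"grip":1,"dx":0,"dy":5,"dz":0,"spin":0},{"grip":1,"dx":0,"dy":7,"dz":0,"spin":0},{"grip":1,"dx":0,"dy":9,"dz":0,"spin":0},{"grip":1,"dx":0,"dy":10.5,"dz":0,"spin":0},{"grip":1,"dx":0,"dy":11.5,"dz":0,"spin":0},{"grip":1,"dx":0,"dy":11.5,"dz":0,"spin":0}]' 55
python3 -m jog '[{"grip":1,"dx":0,"dy":0.5,"dz":0,"spin":0},{"grip":1,"dx":0,"dy":1,"dz":0,"spin":0},{"grip":1,"dx":0,"dy":1.5,"dz":0,"spin":0},{"grip":1,"dx":0,"dy":1.5,"dz":0,"spin":0}]'
python3 -c "
from h import *
go(539,-206,168,-11.5)
S,T=cam('scene'),cam('top')
a=cv2.resize(S[0]['color'][200:370,200:330,::-1],None,fx=3.2,fy=3.2);b=cv2.resize(T[0]['color'][90:200,430:550,::-1],None,fx=3,fy=3)
b=cv2.copyMakeBorder(b,0,a.shape[0]-b.shape[0],0,0,0);cv2.imwrite('pics/s7.png',np.hstack([a,b]))"
```

```text
clock: 8.57
eef_pos: [538.8, -206.2, 221.0]
eef_rot: [-1.571, 0.001, -0.198]
wrist_force: [0.6, -0.3, -4.3]
finger_gap: 18.0
clock: 9.07
eef_pos: [538.8, -206.3, 206.0]
eef_rot: [-1.571, 0.001, -0.198]
wrist_force: [-0.2, -0.1, -5.2]
finger_gap: 18.0
clock 9.07 pos [ 538.8 -206.3  206. ] yaw -11.4 -> dx dy dz cm [0.01 3.8  0.03] spin 0.1 gap 18.0 F [-0.2 -0.1 -5.2]
```

View pics/s7.png

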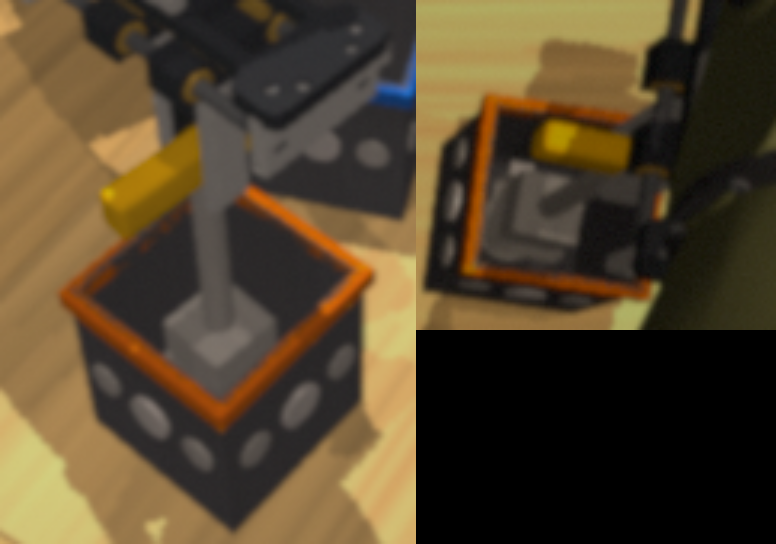

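The socket is inside the box over the stem (socket ~(218,340) scene crop, ~(545,215) top crop) with no contact force. Continuing down in small steps.

```bash
python3 -m jog '[{"grip":1,"dx":0,"dy":0.5,"dz":0,"spin":0},{"grip":1,"dx":0,"dy":1,"dz":0,"spin":0},{"grip":1,"dx":0,"dy":1.4,"dz":0,"spin":0},{"grip":1,"dx":0,"dy":1.4,"dz":0,"spin":0}]'
python3 -m jog '[{"grip":1,"dx":0,"dy":0.3,"dz":0,"spin":0},{"grip":1,"dx":0,"dy":0.6,"dz":0,"spin":0},{"grip":1,"dx":0,"dy":0.9,"dz":0,"spin":0},{"grip":1,"dx":0,"dy":0.9,"dz":0,"spin":0}]'
```

```text
clock: 9.68
eef_pos: [538.9, -206.3, 192.0]
eef_rot: [-1.571, 0.001, -0.198]
wrist_force: [-0.0, 0.4, -4.2]
finger_gap: 17.7
clock: 10.18
eef_pos: [538.9, -206.3, 183.2]
eef_rot: [-1.571, 0.0, -0.198]
wrist_force: [0.4, -0.4, -4.0]
finger_gap: 17.7
```

```bash
python3 -m jog '[{"grip":1,"dx":0,"dy":0.3,"dz":0,"spin":0},{"grip":1,"dx":0,"dy":0.6,"dz":0,"spin":0},{"grip":1,"dx":0,"dy":0.8,"dz":0,"spin":0},{"grip":1,"dx":0,"dy":0.8,"dz":0,"spin":0}]'
python3 -m jog '[{"grip":1,"dx":0,"dy":0.2,"dz":0,"spin":0},{"grip":1,"dx":0,"dy":0.4,"dz":0,"spin":0},{"grip":1,"dx":0,"dy":0.4,"dz":0,"spin":0}]'
```

```text
clock: 10.68
eef_pos: [539.2, -206.5, 176.5]
eef_rot: [-1.571, -0.001, -0.198]
wrist_force: [-0.5, 0.1, 5.1]
finger_gap: 17.5
clock: 11.05
eef_pos: [540.4, -206.9, 176.1]
eef_rot: [-1.572, -0.007, -0.198]
wrist_force: [-6.6, 3.9, 31.3]
finger_gap: 17.4
```

```bash
python3 -m jog '[{"grip":1,"dx":0,"dy":-0.6,"dz":0,"spin":0},{"grip":1,"dx":0,"dy":-0.6,"dz":0,"spin":0}]'
python3 -m jog '[{"grip":1,"dx":0,"dy":0.15,"dz":0,"spin":4},{"grip":1,"dx":0,"dy":0.3,"dz":0,"spin":4},{"grip":1,"dx":0,"dy":0.4,"dz":0,"spin":0},{"grip":1,"dx":0,"dy":0.4,"dz":0,"spin":-4},{"grip":1,"dx":0,"dy":0.4,"dz":0,"spin":0},{"grip":1,"dx":0,"dy":0.4,"dz":0,"spin":0}]'
python3 -c "
from h import *
go(539,-206,169,-11.5)
S,T=cam('scene'),cam('top')
a=cv2.resize(S[0]['color'][200:370,200:330,::-1],None,fx=3.2,fy=3.2);b=cv2.resize(T[0]['color'][90:200,430:550,::-1],None,fx=3,fy=3)
b=cv2.copyMakeBorder(b,0,a.shape[0]-b.shape[0],0,0,0);cv2.imwrite('pics/s8.png',np.hstack([a,b]))"
```

```text
clock: 11.3
eef_pos: [539.0, -206.3, 177.5]
eef_rot: [-1.571, -0.0, -0.198]
wrist_force: [-0.2, 0.4, -4.0]
finger_gap: 18.0
clock: 12.05
eef_pos: [540.0, -206.8, 176.2]
eef_rot: [-1.572, -0.005, -0.199]
wrist_force: [-3.1, 0.6, 21.9]
finger_gap: 17.7
clock 12.05 pos [ 540.  -206.8  176.2] yaw -11.4 -> dx dy dz cm [-0.12  0.72  0.06] spin 0.1 gap 17.7 F [-3.1  0.6 21.9]
```

View pics/s8.png

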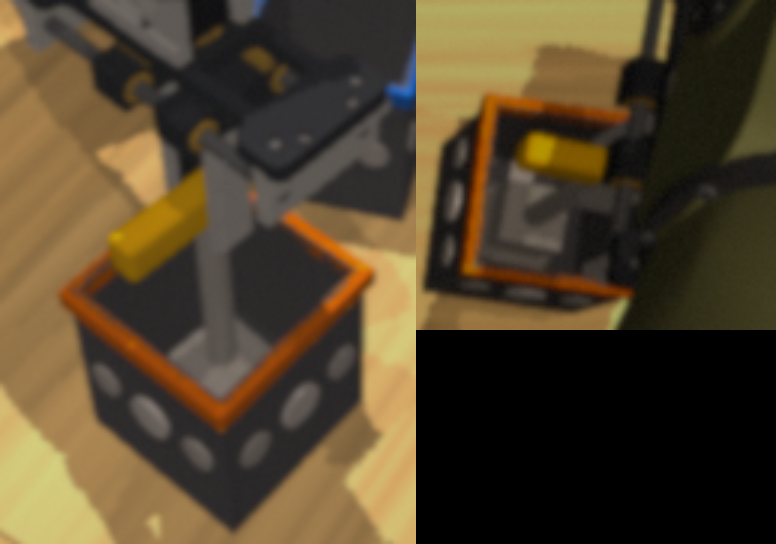

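The bar has dropped and the socket is down at the box floor. The hard contact repeats at TCP z≈176.3 even with a wiggle, so the key is seated. I'll unload it and turn clockwise (+spin).

```bash
python3 -m jog '[{"grip":1,"dx":0,"dy":-0.3,"dz":0,"spin":0},{"grip":1,"dx":0,"dy":-0.3,"dz":0,"spin":5},{"grip":1,"dx":0,"dy":-0.3,"dz":0,"spin":10},{"grip":1,"dx":0,"dy":-0.3,"dz":0,"spin":16},{"grip":1,"dx":0,"dy":-0.3,"dz":0,"spin":22},{"grip":1,"dx":0,"dy":-0.3,"dz":0,"spin":28},{"grip":1,"dx":0,"dy":-0.3,"dz":0,"spin":34},{"grip":1,"dx":0,"dy":-0.3,"dz":0,"spin":40},{"grip":1,"dx":0,"dy":-0.3,"dz":0,"spin":46},{"grip":1,"dx":0,"dy":-0.3,"dz":0,"spin":52},{"grip":1,"dx":0,"dy":-0.3,"dz":0,"spin":58},{"grip":1,"dx":0,"dy":-0.3,"dz":0,"spin":62},{"grip":1,"dx":0,"dy":-0.3,"dz":0,"spin":62}]'
python3 -c "
from h import *
s=monitor.read_state();print(s['moment'],s['wrist_force'],s['joints'][5])"
```

```text
clock: 13.78
eef_pos: [539.3, -206.3, 176.4]
eef_rot: [-1.57, -0.0, -1.28]
wrist_force: [2.1, 1.1, 1.6]
finger_gap: 17.7
[ 0.04393654 -0.69430337 -0.02773533] [2.06259593 1.09792969 1.64698417] 0.8508125257167195
```

```bash
M='from h import *
s=monitor.read_state();print("mz",s["moment"].round(2),np.degrees(s["eef_rot"][2]))'
python3 -m jog '[{"grip":1,"dx":0,"dy":0,"dz":0,"spin":3},{"grip":1,"dx":0,"dy":0,"dz":0,"spin":6},{"grip":1,"dx":0,"dy":0,"dz":0,"spin":9},{"grip":1,"dx":0,"dy":0,"dz":0,"spin":9}]';python3 -c "$M"
python3 -m jog '[{"grip":1,"dx":0,"dy":0,"dz":0,"spin":2},{"grip":1,"dx":0,"dy":0,"dz":0,"spin":3},{"grip":1,"dx":0,"dy":0,"dz":0,"spin":3}]';python3 -c "$M"
```

```text
clock: 14.28
eef_pos: [539.2, -206.3, 176.4]
eef_rot: [-1.57, -0.0, -1.436]
wrist_force: [2.9, -0.4, 0.6]
finger_gap: 18.0
mz [-0.   -0.69 -0.01] -82.25485912035481
clock: 14.65
eef_pos: [539.1, -206.3, 176.5]
eef_rot: [-1.571, -0.0, -1.489]
wrist_force: [3.3, 0.6, -0.1]
finger_gap: 17.4
mz [ 0.09 -0.92  0.48] -85.33136505213018
```

```bash
M='from h import *
s=monitor.read_state();print("mz",s["moment"].round(2),np.degrees(s["eef_rot"][2]))'
python3 -m jog '[{"grip":1,"dx":0,"dy":0,"dz":0,"spin":1.5},{"grip":1,"dx":0,"dy":0,"dz":0,"spin":1.5},{"grip":1,"dx":0,"dy":0,"dz":0,"spin":1.5}]';python3 -c "$M"
```

```text
clock: 15.02
eef_pos: [539.0, -206.3, 176.5]
eef_rot: [-1.571, -0.0, -1.516]
wrist_force: [2.0, 1.0, 2.2]
finger_gap: 17.6
mz [ 0.28 -0.69  0.83] -86.83687559009068
```

Moment about the vertical climbs to 0.83 N m over the last few degrees, so the stem is at its stop. Relax, open, lift away.

```bash
python3 -m jog '[{"grip":1,"dx":0,"dy":0,"dz":0,"spin":-2},{"grip":1,"dx":0,"dy":0,"dz":0,"spin":-2},{"grip":3,"dx":0,"dy":0,"dz":0,"spin":-2},{"grip":5,"dx":0,"dy":0,"dz":0,"spin":-2},{"grip":9.4,"dx":0,"dy":0,"dz":0,"spin":-2},{"grip":9.4,"dx":0,"dy":0,"dz":0,"spin":-2},{"grip":9.4,"dx":0,"dy":0,"dz":0,"spin":-2},{"grip":9.4,"dx":0,"dy":0,"dz":0,"spin":-2},{"grip":9.4,"dx":0,"dy":0,"dz":0,"spin":-2}]'
python3 -m jog '[{"grip":9.4,"dx":0,"dy":-2,"dz":0,"spin":-2},{"grip":9.4,"dx":0,"dy":-6,"dz":0,"spin":-2},{"grip":9.4,"dx":0,"dy":-10,"dz":0,"spin":-2},{"grip":9.4,"dx":0,"dy":-14,"dz":0,"spin":-2},{"grip":9.4,"dx":0,"dy":-14,"dz":-10,"spin":-2},{"grip":9.4,"dx":0,"dy":-14,"dz":-20,"spin":-2},{"grip":9.4,"dx":0,"dy":-14,"dz":-20,"spin":-2},{"grip":9.4,"dx":0,"dy":-14,"dz":-20,"spin":-2},{"grip":9.4,"dx":0,"dy":-14,"dz":-20,"spin":-2}]'
python3 -c "
from h import *
go(539,-206,169,-11.5)
S,T=cam('scene'),cam('top')
a=cv2.resize(S[0]['color'][170:370,180:350,::-1],None,fx=2.6,fy=2.6);b=cv2.resize(T[0]['color'][90:220,320:550,::-1],None,fx=1.5,fy=1.5)
b=cv2.copyMakeBorder(b,0,a.shape[0]-b.shape[0],0,0,0);cv2.imwrite('pics/s9.png',np.hstack([a,b]))
for C,n in((S,'s'),(T,'t')):
  for c in blobs(mask(C,(20,190,70),(32,255,255))):
    print(n,cv2.contourArea(c),np.round(cv2.minAreaRect(c)[0],1),cv2.approxPolyDP(cv2.convexHull(c),3,True).reshape(-1,2).tolist())
"
```

```text
clock: 16.15
eef_pos: [539.0, -206.3, 176.5]
eef_rot: [-1.571, 0.0, -1.481]
wrist_force: [0.5, -0.7, 0.4]
finger_gap: 84.3
clock: 17.27
eef_pos: [339.8, -224.5, 317.0]
eef_rot: [-1.57, -0.001, -1.447]
wrist_force: [0.7, 1.0, -0.0]
finger_gap: 94.2
clock 17.27 pos [ 339.8 -224.5  317. ] yaw -82.9 -> dx dy dz cm [ 0.61 14.82 19.98] spin -71.4 gap 94.2 F [ 0.7  1.  -0. ]
s 1005.5 [264.6 259.7] [[233, 246], [241, 242], [297, 264], [296, 274], [289, 278], [234, 255]]
s 77.5 [301.1 108.5] [[298, 99], [304, 118]]
s 60.0 [347.  98.] [[347, 89], [346, 107]]
t 824.0 [496.5 146.6] [[490, 115], [499, 117], [507, 174], [504, 178], [495, 178], [486, 124]]
t 280.0 [153.7 249.4] [[173, 240], [169, 246], [140, 260], [134, 258], [168, 238]]
t 279.5 [210.  290.4] [[227, 277], [199, 305], [193, 304], [222, 275]]
t 119.0 [366.2 187.7] [[371, 181], [372, 192], [362, 194], [360, 184]]
```

View pics/s9.png

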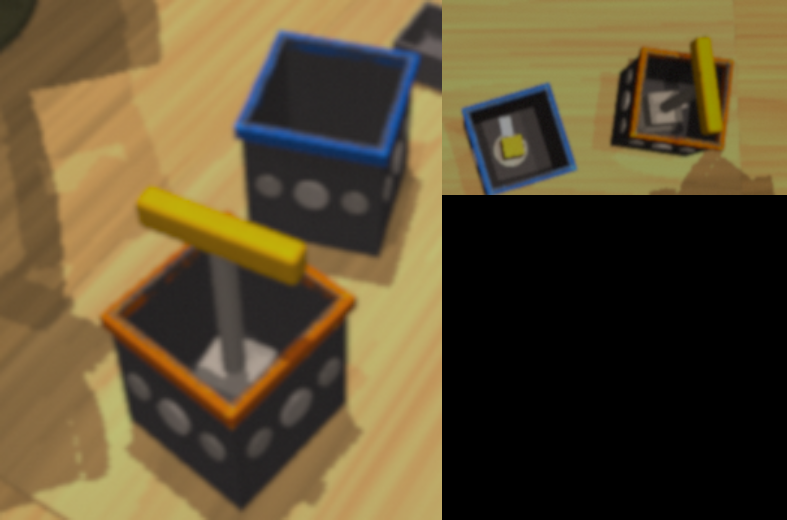

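```bash
python3 -c "
from h import *
S,T=cam('scene'),cam('top')
print(tri([496.5,146.8],T,[264.9,259.8],S))
X=plane([[490,115],[486,124],[499,117],[507,174],[495,178]],190,*T[1:]);print(X.round(0).tolist())
for c in blobs(mask(T,(20,190,70),(32,255,255))):
  if cv2.contourArea(c)>500: 
    W=plane(c.reshape(-1,2),200,*T[1:])[:,:2].astype(np.float32);print(cv2.minAreaRect(W))"
```

```text
[ 539.20672552 -206.66000719  196.7292334 ]
[[596.0, -201.0, 190.0], [580.0, -194.0, 190.0], [592.0, -216.0, 190.0], [492.0, -226.0, 190.0], [485.0, -206.0, 190.0]]
((538.3311157226562, -205.67774963378906), (110.44690704345703, 24.92938995361328), 5.7607927322387695)
```

```bash
python3 -c "
from h import *
print(ticket.sign_off(), monitor.read_state()['clock'])"
```

```text
the job is handed in; nothing more can be done
the job is handed in; nothing more can be done
```

I took the largest T-key from its stand, seated it on the stem in the orange-collared box, turned it about 76° clockwise and let go. The arm is clear and the job was handed in at about 17.5 s. The sign-off gave no verdict.

**Final checks:**
- **Turn:** the twist on the wrist stayed near zero, then rose to 0.83 N m over the last few degrees. That is where the 60° stop plus the 14° of slip should be. The stem's angle itself could not be seen under the key, so it is inferred from this.
- **Key position:** after release the handle bar's centre measured (539, −207) mm, against (538–539, −205 to −206) mm for the stem. The key is therefore upright and centred, with no visible lean.
- **Seating depth:** the socket met a hard contact at the same height twice, including after a wiggle. The bar's height puts the socket mouth about 32 mm below the stem top, against the nominal 36 mm; 18 mm is the required minimum. The 4 mm difference is within the camera error.
- **Blue box:** its stem was not touched and looks the same as at the start.

**One estimate was wrong:** I first put the key about 12 mm too low in its stand, so the grip was near the bottom of the bar. It held without slipping, and I corrected for the offset before lowering the key.

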